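Find the high spot of a bent rotor shield and lock it there

TASK

The round aluminium rotor shield on the run-out stand has a bent rim. Turn it slowly by the crank to find the one place on the rim that swings the long pointer furthest along its scale (there is also a lesser bump: not that one), stop it there, let go, and swing the lock lever outward as far as it goes so that the shield stays locked with the pointer still at its highest reading. Do not touch the pointer, and leave the things standing round about where they are.

Things in the scene. Friction and masses are not known exactly. Their poses are not given: they have to be found in the camera images.
- hub (a point): Point on the vertical axis of the shield (a shallow aluminium dish on a grey foot plate; 166 mm diameter, rim top 70 mm above the worktop), on the hub nut, 94 mm up. The shield turns endlessly, either way, against light friction (0.06 N m) and stays where it is left. The axes are the stand's: y points from the axis to where the gauge's roller touches the rim, -y to the lock.
- crank_grip: Black upright round grip of the crank, 22 mm diameter, 48 mm tall (93 to 141 mm above the worktop), origin at its centre, 58 mm from the hub axis. It swivels freely on its pin: a gripper can hold it from above and go round without turning. The flat crank arm (top 87 mm up) is clamped to the shield at an unknown angle to the bent spot.
- gauge (a joint): Angle of the gauge's long pointer, rad. Its brass roller, sprung lightly against the rim at the hub's +y side, pushes it: about 0 on the true rim, more where the rim stands out, most on the highest spot. Elsewhere on the rim one lesser bump gives about half that reading. Each bump spans about 0.5 rad of shield rotation either side of its top.
- pointer_tip (a point): Tip of the pointer, 185 mm from its pivot, 77 mm above the worktop, over a small white scale plate; it moves away from the hub (the stand's +y) by 185 mm times the gauge angle, some 30 mm at the highest spot.
- pointer: The long thin pointer of the gauge (185 mm); origin on the worktop under its pivot. Not to be touched.
- lock_pivot (a point): Point on the vertical axis of the lock lever, 85 mm above the worktop, 118 mm from the hub axis.
- lock_knob (a point): Centre of the upright black round knob at the lock lever's end, 20 mm diameter, 55 to 108 mm above the worktop, 72 mm from the lever's axis. It does not swivel on the lever. Pushing it takes about 4 to 7 N.
- lock_lever (a joint): Lock lever in rad: 0 open, 1.1 fully locked (stop). It turns counter-clockwise seen from above, swinging the knob outward away from the shield, and stays where it is left; a brake shoe bites on the hub from about 0.8 on.
- marker_pen: Bystander: black marker pen lying to the right, 134 mm long.
- green_jar: Bystander: white jar with dark green lid, 65 mm diameter, 78 mm tall, behind the stand.
- kit: Bystander: white and green carton, 74 x 96 x 36 mm, behind the stand.
- wash_bottle: Bystander: white bottle with spout, 53 mm diameter, 131 mm tall, behind the stand.

How it is judged:
By the outcome, as a careful person would: the job done as asked, in the order asked, and still so for the second after the job is handed in, with the robot touching nothing.
It also fails if it takes over 72 s, if anything falls off the work surface, if the arm or the gripper's body presses on something with over 40 N, if the wrist force passes 120 N, or if a joint passes its speed limit or range.

ROBOT

A 6-joint arm with a two-finger parallel gripper is mounted at the origin on a cart in front of the work surface, level with it; the furniture and walls round the work are solid. World frame = base frame: x ahead of the robot, y to its left, z up, the work surface at z = 0. Lengths are in mm, angles in rad, forces in N, time in s.
With the tool pointing down it reaches from about 275 to 825 mm from the base axis. Payload 5.2 kg.
Tool frame: the origin (TCP) lies at the very end of the fingers, on their centre line; the grasp point (between the pads) lies 19 mm behind it; z points along the fingers, y is the line along which they close (so a half turn about z gives the same grasp; the last joint's range is limited). The gripper opens to 93 mm and grips with 3 to 60 N. Pads are 15 mm wide; open, the fingers measure 128 mm over their backs; the gripper's body (75 mm by 188 mm) begins 65 mm behind the grasp point.
Start: joints at [1.061, 0.259, 1.535, -0, 1.348, -0.203], TCP at [166.083, 524.329, 218.653] pointing down, gripper open.
Joint ranges: [-3.14, 3.14], [-0.91, 2.08], [0.19, 2.58], [-1.22, 4.36], [0.22, 2.71], [-3.12, 3.12]. Speed limits (rad/s): [2.57, 2.57, 3.14, 3.14, 3.14, 3.14].

INTERFACE

Orientations are given as [roll, pitch, yaw] about the fixed x, y, z axes, in that order (R = Rz(yaw) Ry(pitch) Rx(roll)).
In Python, from bench import robot gives the robot as it stands. The module is installed in compiled form; this text tells all that it offers. Calls block until the motion is done:
- robot.move_ptp(position, orientation): joint-space move of the TCP to a pose.
- robot.move_linear(position, ori=None, speed=150, f_stop=None): straight line of the TCP; ori=None keeps the orientation; speed is the mean speed in mm/s. With f_stop (N) it stops when the force on the tool has changed by that much, and returns True; else False.
- robot.move_j(angles): joint-space move.
- robot.move_gripper(opening): opening from 0.0 (shut) to 1.0 (fully open); the grip force is fixed at half the most; returns when the fingers have stopped.
- robot.sleep(seconds).
- robot.inverse_kinematics(position, orientation): joint angles nearest the present ones, or None.
- robot.get_image(name): name is "scene" or "top" or "wrist"; returns a dict with "img" (480x640x3 uint8, blue, green, red), "fovy" (degrees; the focal length in pixels is half the picture's height over the tangent of half this angle, whatever the lens; pixels are square), "cx", "cy" (the principal point, pixels), "k1" (the pictures are not rectified: a ray, as slopes to the right and down, at radius r is drawn at 1 + k1 r^2 times it, then the intrinsics apply), "eye" and "orientation" of the camera in the world. Camera axes: x right, y down, z forward; pixel columns grow to the right and rows downward; lengths in mm; the calibration is good to about 2 mm. A picture is of the moment at which its call begins. There is no depth.
A pose or a line that the arm cannot do raises robot.MotionError and nothing moves.
- robot.hand_in(): hands the job in; it is judged then, once.
Readings, each from a call of its own:
- robot.current_t(): time.
- robot.current_qpos(): joint angles.
- robot.current_joint_vel(): joint speeds.
- robot.current_joint_efforts(): joint torques, N m.
- robot.current_tcp_pos(): TCP position.
- robot.current_eef_rot(): TCP orientation.
- robot.current_contact_force(): force on the tool from outside, world axes, zero at the start.
- robot.current_ft_torque(): the same for the moment, N m.
- robot.current_gripper_width(): opening from 0.0 (shut) to 1.0 (fully open).
- robot.current_finger_force(): force on a finger pad.
Only numpy, scipy, OpenCV 4.12 (cv2) and the standard library are available. Lean on these libraries where they do the work, as an engineer would, in place of code of your own. Each camera call takes 0.05 s, during which the arm holds its last target. There are 200 camera calls.

## Working session

There is one attempt and no reset: what is moved stays moved. The work goes in short steps, each a Python script; the robot and the scene stay as the last script left them, time stands still between calls to the robot, and variables do not carry over. Pictures are saved under pics/ and viewed, at most 10 in all, crops included, and the job is handed in when it is done.

```bash
mkdir -p pics
cat > h.py <<'E'
import numpy as np, cv2
from scipy.spatial.transform import Rotation as R
from bench import robot
def cam(n): return robot.get_image(n)
def rot(d):
    o=np.array(d["orientation"],float)
    return o if o.shape==(3,3) else R.from_euler('xyz',o).as_matrix()
def f(d): return 240/np.tan(np.radians(d["fovy"])/2)
def K(d): return np.array([[f(d),0,d["cx"]],[0,f(d),d["cy"]],[0,0,1]])
def ray(d,uv):
    p=(np.array(uv,float)-[d["cx"],d["cy"]])/f(d); s=p.copy()
    for _ in range(20): s=p/(1+d["k1"]*(s@s))
    return rot(d)@np.array([s[0],s[1],1])
def onz(d,uv,z):
    r=ray(d,uv); e=np.array(d["eye"],float); return e+r*(z-e[2])/r[2]
def proj(d,P):
    c=rot(d).T@(np.array(P,float)-d["eye"]); s=c[:2]/c[2]
    return s*(1+d["k1"]*(s@s))*f(d)+[d["cx"],d["cy"]]
E
python3 - <<'E'
from h import *
for n in("scene","top"):
    d=cam(n); cv2.imwrite(f"pics/{n}0.png",d["img"]); print(n,{k:v for k,v in d.items() if k!="img"})
print(robot.current_t(),robot.current_eef_rot())
E
```

```text
scene {'fovy': 56.80564512364257, 'cx': 317.2989966492668, 'cy': 232.8848905303928, 'k1': 0.0034466785340776414, 'eye': array([  -0.9265087 , -423.69625615,  632.99670735]), 'orientation': array([-2.21464012, -0.01924066, -1.07583815])}
top {'fovy': 56.96312842550908, 'cx': 322.973894072546, 'cy': 239.13932720401738, 'k1': -0.09396941624596239, 'eye': array([ 372.9064935 ,  -95.44931881, 1185.30564909]), 'orientation': array([-2.94482856, -0.00545188, -1.56509878])}
0.1 [-3.13999148e+00 -3.51156246e-04  2.83477510e+00]
```

View pics/top0.png

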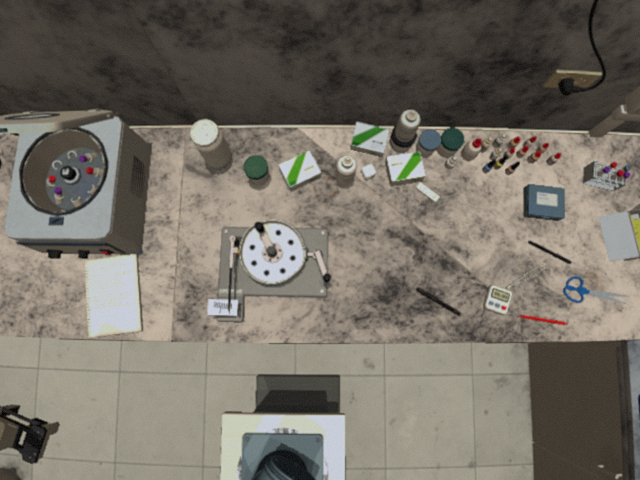

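View pics/scene0.png

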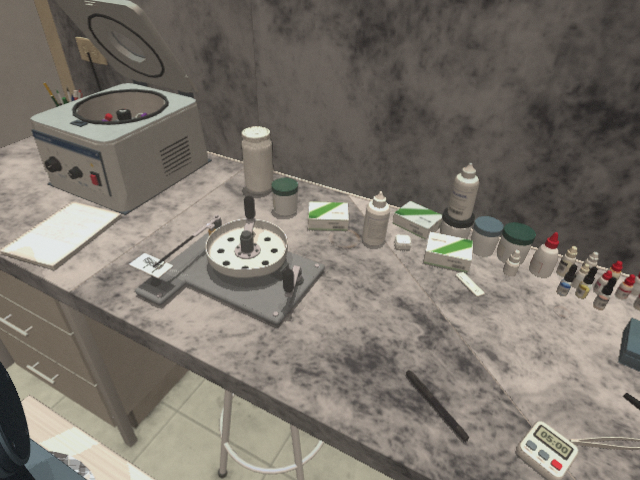

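Run:
```python
from h import *
d=dict(cam("top"))
for n,uv,z in[("hub",(271,252),94),("grip",(259,226),141),("pivot",(311,252),85),("knob",(327,277),108),("tip",(227,311),77),("gpiv",(237,238),77)]:
    print(n,onz(d,uv,z).round(1))
c=d["img"][190:340,190:350]; cv2.imwrite("pics/topc.png",cv2.resize(c,None,fx=4,fy=4,interpolation=cv2.INTER_CUBIC))
d=cam("wrist"); print({k:v for k,v in d.items() if k!="img"})
```

```text
hub [556.8  29.7  94. ]
grip [612.5  55.3 141. ]
pivot [559.  -70.2  85. ]
knob [ 493.4 -110.5  108. ]
tip [409.9 137.6  77. ]
gpiv [595.4 120.1  77. ]
{'fovy': 66.31478556900187, 'cx': 320.2948821766687, 'cy': 240.9062343502366, 'k1': 0.026070440905674896, 'eye': array([ 93.60922575, 547.13473173, 384.17704118]), 'orientation': array([2.86674882e+00, 9.72543310e-04, 1.26281011e+00])}
```

View pics/topc.png

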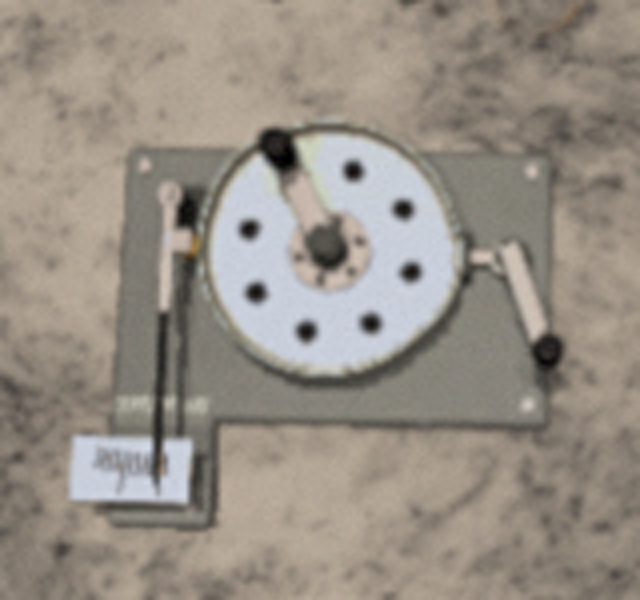

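Run:
```python
from h import *
robot.move_ptp([500,40,290],[np.pi,0,np.pi-0.3]); robot.move_gripper(0.55)
d=cam("wrist"); cv2.imwrite("pics/w1.png",d["img"]); print(robot.current_t(),d["eye"],d["orientation"],robot.current_tcp_pos())
for n,P in dict(hub=[557,30,94],grip=[612,55,141],pivot=[559,-83,85],knob=[493,-110,108],tip=[410,138,77]).items(): print(n,proj(d,P).round())
import pickle; pickle.dump(d,open("w1.pkl","wb"))
```

```text
3.2167 [427.46878305  62.44290546 456.13808036] [ 2.86646848e+00 -3.91270987e-04  1.26951503e+00] [499.98723629  39.9515983  289.99306891]
hub [327. 269.]
grip [370. 331.]
pivot [229. 297.]
knob [174. 256.]
tip [390.  94.]
```

View pics/w1.png

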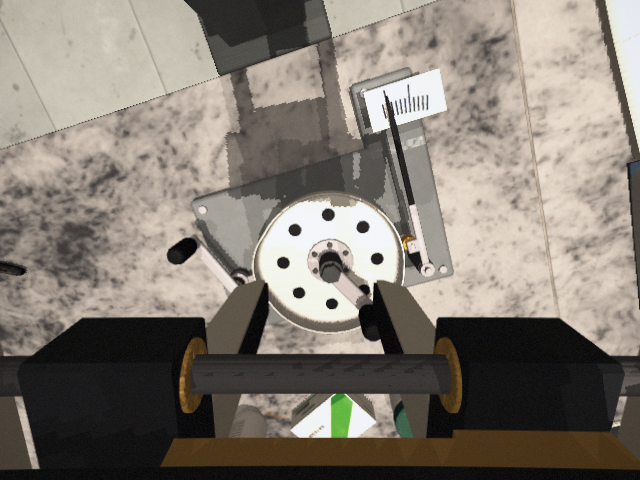

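```bash
cat >> h.py <<'E'
from scipy.optimize import least_squares
def circ(P):
    g=lambda p: np.hypot(P[:,0]-p[0],P[:,1]-p[1])-p[2]
    s=least_squares(g,[*P.mean(0),80],loss='soft_l1',f_scale=1.); return s.x,np.median(abs(g(s.x)))
E
python3 - <<'E'
from h import *
import pickle
w=pickle.load(open("w1.pkl","rb")); t=cam("top")
def rim(d,c0,rmax):
    g=cv2.cvtColor(d["img"],6); m=((d["img"][:,:,0]>150)).astype(np.uint8) if 0 else None
    g=cv2.GaussianBlur(g,(3,3),0).astype(float); P=[]
    for i,a in enumerate(np.arange(0,2*np.pi,.05)):
        r=np.arange(rmax*.8,rmax*1.2,.25); u=c0[0]+r*np.cos(a); v=c0[1]+r*np.sin(a)
        s=cv2.remap(g.astype(np.float32),u.astype(np.float32)[None],v.astype(np.float32)[None],1)[0]
        k=np.argmin(np.gradient(s)); P.append(onz(d,(u[k],v[k]),70)[:2])
    return circ(np.array(P))
print(rim(w,(329,262),73)); print(rim(t,(272.5,252.5),33))
# hub nut: two-view
def tri(*dv):
    A=np.zeros((3,3));b=np.zeros(3)
    for d,uv in dv:
        r=ray(d,uv); r/=np.linalg.norm(r); M=np.eye(3)-np.outer(r,r); A+=M; b+=M@d["eye"]
    return np.linalg.solve(A,b).round(1)
print("hub2",tri((w,(331,259)),(t,(271.4,250.8))),"hub94",onz(w,(331,261),94),onz(t,(271.4,251),94))
print("pivot",onz(w,(240,274),85),onz(t,(317.5,251),85))
print("knob",onz(w,(174,257),108),onz(t,(327,276.5),108))
print("tip",onz(w,(388,95),77),onz(t,(229.2,312),77)); print("gpiv",onz(w,(427,269),80),onz(t,(232.5,237.5),80))
print("roller",onz(w,(407,243),65))
print("grip",onz(t,(259.5,226.5),141))
E
```

```text
(array([555.6787407 ,  32.96882403,  76.06617152]), np.float64(2.269858725883779))
(array([556.2722515 ,  33.59455549,  81.90338376]), np.float64(2.9527752285373197))
hub2 [568.4  34.2  34.5] hub94 [549.17943115  36.43258684  94.        ] [559.32638209  28.80444907  94.        ]
pivot [537.2408359  -61.94370147  85.        ] [561.67430899 -86.56242006  85.        ]
knob [ 494.09780557 -110.19883415  108.        ] [ 494.65846076 -110.46893052  108.        ]
tip [410.0117539  136.09168225  77.        ] [407.50791526 131.94964072  77.        ]
gpiv [593.51723105 132.22739127  80.        ] [595.98046377 131.13963199  80.        ]
roller [563.73456309 120.73650533  65.        ]
grip [611.31007884  54.08019838 141.        ]
```

Run:
```python
from h import *
robot.move_ptp([611,55,175],[np.pi,0,np.pi-0.3])
d=cam("wrist"); cv2.imwrite("pics/w2.png",d["img"]); print(robot.current_t())
for n,P in dict(hub=[557,31,94],grip=[611,54.5,141],tcp=[611,55,141]).items(): print(n,proj(d,P).round())
import pickle; pickle.dump(d,open("w2.pkl","wb"))
```

```text
4.0
hub [262. 186.]
grip [320. 274.]
tcp [320. 273.]
```

View pics/w2.png

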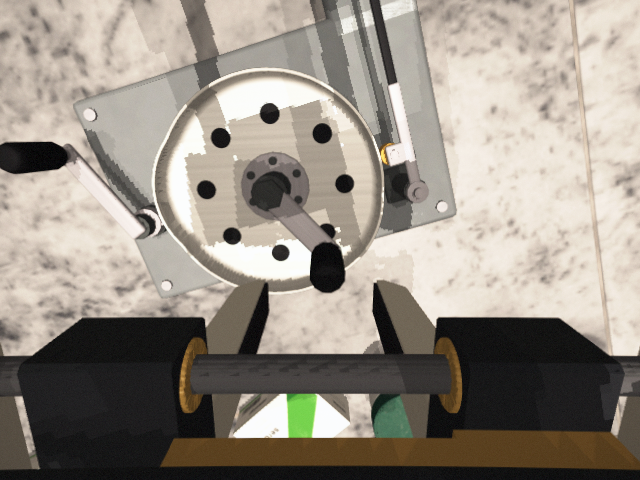

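Run:
```python
from h import *
import pickle
d=pickle.load(open("w2.pkl","rb")); im=d["img"]
m=(im.max(2)<60).astype(np.uint8); n,l,st,ce=cv2.connectedComponentsWithStats(m)
k=l[265,327]; print(st[k]); ys,xs=np.where(l==k)
b=ys.max(); 
c=np.array([[x,y] for x,y in zip(xs,ys)]); 
P=np.array([onz(d,p,141)[:2] for p in cv2.findContours((l==k).astype(np.uint8),0,1)[0][0][:,0] if p[1]>273 ])
g=lambda p: np.hypot(P[:,0]-p[0],P[:,1]-p[1])-p[2]
s=least_squares(g,[610,56,11]); print("grip",s.x,abs(s.fun).max())
P=np.array([onz(d,p,70)[:2] for p in[(153,188),(384,185),(268,68),(262,292),(190,105),(346,102),(190,263),(215,282),(380,215),(372,130)]])
print("rim",circ(P)); print("hub",onz(d,(265,193),94),onz(d,(265,190),94)); print("pivot",onz(d,(147,222),85))
```

```text
[ 310  243   35   49 1411]
grip [613.46373926  58.10261265   9.82318137] 0.38953461429221115
rim (array([564.95830082,  30.1552553 ,  84.11408255]), np.float64(0.4530889957717932))
hub [561.77773195  31.1199158   94.        ] [559.87138052  31.80011849  94.        ]
pivot [557.45553724 -57.52790073  85.        ]
```

```bash
cat > turn.py <<'E'
from h import *
import json,sys
Z=107; C=np.array
def step(s,dth,log):
    s["th"]+=dth; e=C([np.cos(s["th"]),np.sin(s["th"])]); 
    robot.move_linear([*(C(s["c"])+58*e),Z],speed=45)
    F=C(robot.current_contact_force()[:2])-s["F0"]; Fr=float(F@e); s["c"]=list(C(s["c"])+s["k"]*Fr*e)
    log.append((s["th"],Fr,float(F@[-e[1],e[0]])))
def save(s): json.dump(s,open("s.json","w"))
def load(): return json.load(open("s.json"))
E
python3 - <<'E'
from turn import *
o=[np.pi,0,np.pi-0.3]
robot.move_linear([613,57.7,175],speed=100); robot.move_linear([613,57.7,Z],speed=120,f_stop=8)
print(robot.current_tcp_pos()); F0=robot.current_contact_force()[:2]
robot.move_gripper(0.0); print(robot.current_gripper_width()*93,robot.current_finger_force(),F0,robot.current_contact_force())
th=np.arctan2(27.5,51); s=dict(th=th,c=[613-58*np.cos(th),57.7-58*np.sin(th)],F0=list(map(float,F0)),k=0.03)
log=[]
for i in range(3): step(s,np.radians(8),log); print(np.round(log[-1],2),np.round(s["c"],2),robot.current_t())
save(s); d=cam("wrist"); cv2.imwrite("pics/w3.png",d["img"]); t=cam("top"); cv2.imwrite("pics/t3.png",t["img"]); c=cam("scene"); cv2.imwrite("pics/s3.png",c["img"])
cv2.imwrite("pics/m3.png",np.hstack([cv2.resize(d["img"],(400,300)),c["img"][150:450,0:400]]))
E
```

```text
[613.47406564  57.6501196  107.58749944]
21.62882227756357 30.000217258930206 [0.35859055 0.22825596] [0.05389011 0.99737553 1.08716758]
[0.63 3.78 0.94] [562.04  30.24] 5.8833
[0.77 5.58 1.21] [562.16  30.36] 6.2167
[0.91 5.22 0.71] [562.26  30.48] 6.55
```

View pics/m3.png

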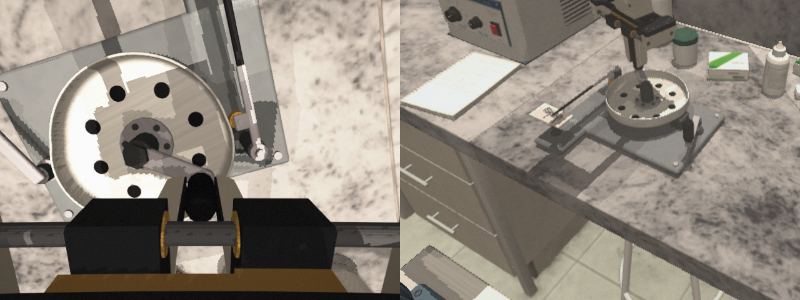

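Run:
```python
from turn import *
import pickle
s=load(); log=[]; rec=[]
for i in range(36):
    step(s,np.radians(10),log)
    rec.append((s["th"],cam("wrist"),cam("scene")))
    if abs(log[-1][1])>40 or abs(log[-1][2])>40: print("force",log[-1]); break
save(s); pickle.dump(rec,open("rec.pkl","wb"))
L=np.array(log); print(L.round(2)[::2].tolist(),s["c"],robot.current_t())
# scene: variation over time near the scale
S=np.array([cv2.cvtColor(r[2]["img"],6)[225:300,110:230] for r in rec]).astype(np.float32)
T=[cv2.resize(S[i].astype(np.uint8),(240,150),interpolation=2) for i in range(0,36,4)]
cv2.imwrite("pics/scm.png",np.vstack([np.hstack(T[3*j:3*j+3]) for j in range(3)]))
```

```text
[[1.09, 6.51, 1.06], [1.44, 6.39, 1.96], [1.79, 4.64, 1.54], [2.14, 4.48, 1.19], [2.48, 2.87, 1.87], [2.83, 1.18, 0.88], [3.18, 0.42, 2.5], [3.53, 0.58, 0.82], [3.88, -0.92, 1.16], [4.23, -1.2, 0.44], [4.58, -1.49, 1.54], [4.93, -1.09, 0.77], [5.28, -2.35, 0.32], [5.63, -1.7, 0.46], [5.97, 0.22, 1.55], [6.32, -0.45, 1.68], [6.67, -0.45, -0.4], [7.02, 0.3, 0.22]] [np.float64(561.6778506866121), np.float64(32.128695064875984)] 23.8
```

View pics/scm.png

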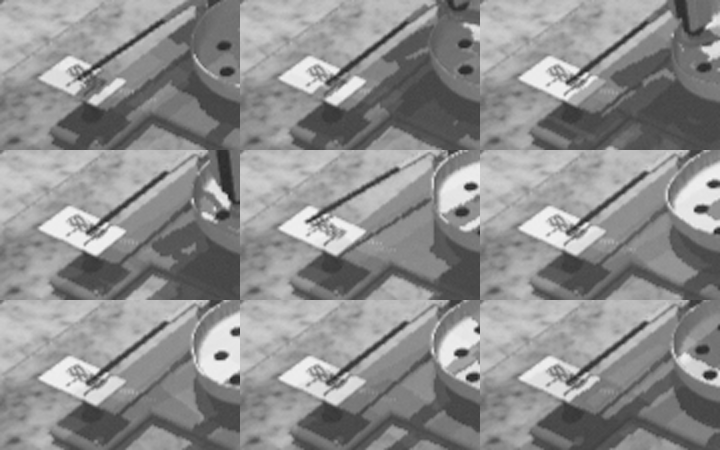

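```bash
cat >> turn.py <<'E'
def reading(d):
    # weighted dark centroid of the shaft per column; mean row over columns (smaller = pointer further +y)
    g=cv2.cvtColor(d["img"],6).astype(float); v=[]
    for u in range(166,187):
        c=244-(u-175)*0.62; r=np.arange(int(c-17),int(c+13)); p=g[r,u]; k=np.argmin(p)
        w=r[max(k-2,0):k+3]; q=np.clip(p[max(k-2,0):k+3].max()-p[max(k-2,0):k+3],0,None); v.append((q@w)/q.sum()-c)
    return np.median(v),np.subtract(*np.percentile(v,[75,25]))
E
python3 - <<'E'
from turn import *
import pickle
for th,w,c in pickle.load(open("rec.pkl","rb")): print(round(th,3),*np.round(reading(c),2),end=" | ")
E
```

```text
1.088 1.97 0.62 | 1.262 1.25 0.41 | 1.437 1.85 0.7 | 1.612 4.12 1.28 | 1.786 5.45 1.53 | 1.961 5.48 1.47 | 2.135 5.46 1.54 | 2.31 5.44 1.48 | 2.484 5.42 1.51 | 2.659 5.42 1.49 | 2.833 5.42 1.5 | 3.008 5.43 1.49 | 3.182 5.43 1.49 | 3.357 4.01 1.19 | 3.531 0.07 0.31 | 3.706 -1.92 0.3 | 3.88 -2.3 0.42 | 4.055 -1.03 0.19 | 4.23 2.11 0.78 | 4.404 5.47 1.55 | 4.579 5.48 1.57 | 4.753 5.46 1.56 | 4.928 5.46 1.56 | 5.102 5.46 1.54 | 5.277 5.46 1.54 | 5.451 5.45 1.54 | 5.626 5.45 1.55 | 5.8 5.4 1.55 | 5.975 5.41 1.54 | 6.149 5.42 1.53 | 6.324 5.43 1.57 | 6.498 5.44 1.55 | 6.673 5.41 1.45 | 6.848 5.44 1.49 | 7.022 5.43 1.53 | 7.197 3.29 1.02 |
```

Run:
```python
from turn import *
import pickle
from scipy.optimize import curve_fit
h=lambda x,c,a,w,b: b-a*np.cos(np.clip((x-c)/w,-1,1)*np.pi/2)**2
D=np.array([(t,reading(c)[0]) for t,_,c in pickle.load(open("rec.pkl","rb"))]); D=D[(D[:,0]>3)&(D[:,0]<4.6)]
p,_=curve_fit(h,*D.T,[3.83,7.8,.55,5.43]); print(p.round(3),(D[:,1]-h(D[:,0],*p)).round(2))
s=load(); log=[]; c0=p[0]+2*np.pi
while s["th"]<c0-0.45: step(s,min(.17,c0-.4-s["th"]),log)
E=[]
for i in range(8):
    E.append((s["th"],reading(cam("scene"))[0])); step(s,.11,log)
E=np.array(E); q,_=curve_fit(h,*E.T,[c0,*p[1:]]); print(E.round(2).tolist(),q.round(3),(E[:,1]-h(E[:,0],*q)).round(2))
while s["th"]>q[0]+.01: step(s,max(-.15,q[0]-s["th"]),log)
robot.sleep(.2); print("at",s["th"],reading(cam("scene")),"max",q[3]-q[1],np.abs(np.array(log)[:,1:]).max(0),robot.current_t()); save(s)
```

```text
[3.832 8.316 0.696 5.589] [-0.16 -0.07  0.32 -0.48  0.16  0.32 -0.25 -0.26  0.51 -0.1 ]
[[9.71, 2.65], [9.82, 0.26], [9.93, -1.19], [10.04, -2.0], [10.15, -2.35], [10.26, -1.94], [10.37, -0.93], [10.48, 0.9]] [1.0141000e+01 1.4983754e+04 3.6852000e+01 1.4981403e+04] [ 0.05 -0.11  0.    0.1  -0.   -0.01 -0.06  0.04]
at 10.144796201907255 (np.float64(-2.3453801169590918), np.float64(0.35369225493553813)) max -2.350436447739412 [2.14925398 2.15338567] 33.2667
```

Run:
```python
from turn import *
robot.move_gripper(0.5); p=robot.current_tcp_pos()
robot.move_linear([p[0],p[1],200],speed=120); print("released",reading(cam("scene"))[0],p)
P=C([562,-86.]); f0=np.arctan2(-24.3,-67.6)+2*np.pi
e=lambda a:C([np.cos(a),np.sin(a)]); t=lambda a:C([-np.sin(a),np.cos(a)])
ori=lambda a:[np.pi,0,a-np.pi/2]   # tool x along -t
pos=lambda a,o:P+72*e(a)-o*t(a)
print("yaw0",ori(f0)[2])
robot.move_ptp([*pos(f0,48),200],ori(f0)); robot.move_gripper(0)
robot.move_linear([*pos(f0,48),80],speed=100,f_stop=10)
F0=C(robot.current_contact_force()); print(robot.current_tcp_pos(),robot.current_t())
robot.move_linear([*pos(f0,22),80],speed=60,f_stop=10)
a=f0-0.06
while a<f0+1.22:
    a+=.09; st=robot.move_linear([*pos(a,17.5),80],ori(a),speed=50,f_stop=22); F=C(robot.current_contact_force())-F0
    print(round(a-f0,2),F.round(1),end="; ")
    if st or np.linalg.norm(F)>24: break
p=C(robot.current_tcp_pos()); print("end",p,robot.current_t())
r=p[:2]-P; print("lever ~",(np.arctan2(r[1],r[0])+np.arctan2(17.5,72))%(2*np.pi)-f0)
robot.move_linear([*(p[:2]-30*t(a)),80],speed=80); robot.move_linear([*(p[:2]-30*t(a)),220],speed=120)
robot.move_ptp([420,-60,290],[np.pi,0,np.pi-.3])
c=cam("scene"); w=cam("wrist"); print(reading(c),robot.current_t())
import pickle; pickle.dump(w,open("w9.pkl","wb")); cv2.imwrite("pics/m9.png",np.hstack([cv2.resize(w["img"],(400,300)),c["img"][150:450,0:400]]))
```

```text
released -2.34115942028987 [518.18443697  -6.51866637 106.85088177]
yaw0 1.9158803822897434
[478.47264874 -65.34503956  80.53636796] 37.8667
0.03 [-1.6  1.  -1.1]; 0.12 [-1.1  2.1 -0.6]; 0.21 [-2.   1.7 -0.3]; 0.3 [-2.6  1.3 -1.1]; 0.39 [-1.6  0.2 -0.7]; 0.48 [-0.9  0.9 -1.2]; 0.57 [ 0.5  1.5 -1.1]; 0.66 [-0.4  0.7 -2.1]; 0.75 [-0.8  0.5 -0.3]; 0.84 [-1.1  0.6 -1.8]; 0.93 [-0.9  0.7 -1.6]; 1.02 [-1.   0.8 -1.8]; 1.11 [-5.2  0.5  2.6]; 1.2 [-2.5 -0.   2.9]; end [ 533.81681886 -155.92867781   79.12044326] 42.3417
lever ~ 1.0810308083492144
(np.float64(-2.3456317689530692), np.float64(0.3713548932572337)) 44.9167
```

View pics/m9.png

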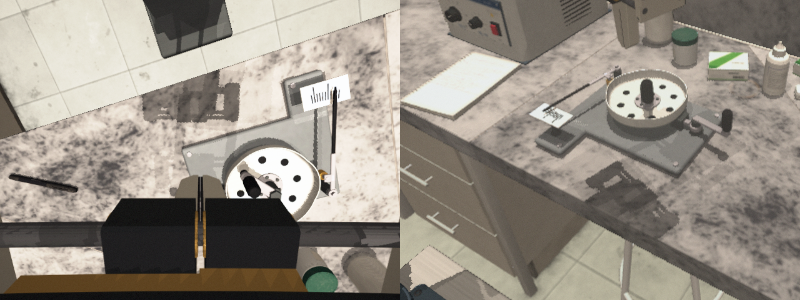

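Run:
```python
from turn import *
t=cam("top"); m=(t["img"].max(2)<55).astype(np.uint8)
P=C([562,-86.]); f0=np.arctan2(-24.3,-67.6)+2*np.pi
for a in (0.9,1.0,1.1): print(a,proj(t,[*(P+72*C([np.cos(f0+a),np.sin(f0+a)])),108]).round(1))
m[:, :325]=0;m[:,375:]=0;m[:235]=0;m[275:]=0
n,l,st,ce=cv2.connectedComponentsWithStats(m); print(st[1:],ce[1:].round(1))
for c in ce[1:]: q=onz(t,c,100)[:2]-P; print(q,np.hypot(*q),(np.arctan2(q[1],q[0])%(2*np.pi))-f0)
s=cam("scene")
cv2.imwrite("pics/m10.png",np.hstack([cv2.resize(t["img"][200:320,200:360],(400,300),interpolation=2),cv2.resize(s["img"][220:340,200:360],(400,300),interpolation=2)]))
```

```text
0.9 [344.8 258.7]
1.0 [345.6 255.9]
1.1 [346.1 253.1]
[[343 251   6   9  43]
 [325 258   1   1   1]
 [343 269   4   6   9]] [[345.3 254.5]
 [325.  258. ]
 [344.2 270.8]]
[-11.30384507 -69.74979105] 70.65982072906158 1.0650463674591482
[-20.39330459 -19.43244008] 28.169249181514772 0.41619206960123734
[-52.00387721 -67.04724906] 84.85126311228079 0.5660085459354098
```

View pics/m10.png

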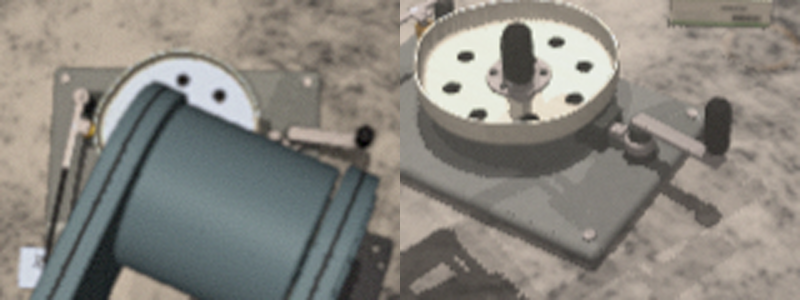

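Run:
```python
from turn import *
P=C([562,-86.]); f0=np.arctan2(-24.3,-67.6)+2*np.pi
a=f0+1.1; t=C([-np.sin(a),np.cos(a)]); o=[np.pi,0,a-np.pi/2]
k=P+72*C([np.cos(a),np.sin(a)]); s=k-45*t
robot.move_ptp([*s,220],o); robot.move_linear([*s,80],speed=130,f_stop=10)
st=robot.move_linear([*(k-5*t),80],speed=45,f_stop=30); p=C(robot.current_tcp_pos())[:2]
print(st,p,"offset behind knob(1.1)",(k-p)@t)
robot.move_linear([*(p-30*t),80],speed=80); robot.move_linear([*(p-30*t),220],speed=140)
print(reading(cam("scene")),robot.current_t())
```

```text
True [ 534.11790083 -155.00058518] offset behind knob(1.1) 19.010679692096037
(np.float64(-2.349514563106794), np.float64(0.3929379355047615)) 49.275
```

```bash
python3 -c "
from bench import robot
print(robot.hand_in())"
```

```text
the job is handed in; nothing more can be done
None
```

The shield is locked at its highest spot: the pointer reads the same as its fitted peak, and the lock lever is hard against its stop. I handed the job in with the robot clear, after 49 s of the 72 s allowed; the hand-in returned no verdict.

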